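# Catch nougat bars from a push-paddle dispenser in a dish

### The arm

A 7-joint arm with a two-finger parallel gripper is mounted at the origin on the work surface. World frame = base frame: x ahead of the robot, y to its left, z up, the work surface at z = 0. Lengths are in m, angles in rad, forces in N, time in s.
With the tool pointing down it reaches from about 0.4 to 0.85 m from the base axis. Payload 10.4 kg.
Tool frame: the origin (TCP) lies midway between the tips of the shut fingers; the grasp point (between the pads) lies 19 mm behind it (manip.tcp_to_grasp is the distance from the TCP to the grasp point, in m); x points along the fingers, y is the direction in which the jaws open and shut, and the axes are right-handed (so a half turn about x gives the same grasp; the last joint's range is limited). The gripper opens to 85 mm and grips with 20 to 120 N. Pads are 22 mm wide; open, the fingers measure 114 mm over their backs; the gripper's body (76 mm by 85 mm) begins 54 mm behind the grasp point. The pads swing forward as they close: fully open they stand 13 mm farther back than shut.
Start: joints at [1.163, 0.332, -0.065, 1.46, 0.022, 1.35, -0.088], TCP at [0.235, -0.579, 0.231] pointing down, gripper open.
Joint ranges: [-2.6, 2.6], [-0.5, 2.12], [-1.47, 1.34], [0.16, 2.42], [-1.27, 4.41], [0.06, 2.06], [-2.6, 2.6]. Speed limits (rad/s): [2.22, 2.22, 2.79, 2.79, 3.14, 3.14, 3.14].

### API

Orientations are given as a unit quaternion [x, y, z, w].
In Python, from workcell import monitor, viewer, manip gives the robot as it stands. The module is installed in compiled form; this text tells all that it offers.
- The arm moves only by the tool send_rows, never from a script. Its arguments are lists of equal length, an entry for each row: "grip": the closure in counts, from 0 (fully open) to 255 (shut); "offset": the shift along the tool's x, y, z in mm, a list of three; "twist": the turn about the tool's x in degrees. In form: {"grip": [grip, ...], "offset": [[tx, ty, tz], ...], "twist": [twist, ...]}. A call has exactly 5 rows; each row is the pose to reach, as a shift and turn from the pose commanded when the call began, along the tool's axes at that moment; what a row does not reach only later rows make up. A row lasts 1/12 s, in which the tool goes at most 41.7 mm and 7.16 degrees, less where a joint would pass 70% of its speed; a pose out of reach is approached as far as the arm can. A call with a gripper value outside its range is refused whole. The fingers move at their own pace and stop on an object; "newtons" is the grip in N (left out, the last holds). Time passes only in rows, so rows that repeat a pose let the fingers close, or fill a call up. It gives the time, the measured TCP pose, the force and the opening at its end, in the units of the state.
- monitor.get_obs(): the state, without advancing time (a new reading comes with each control period).
- viewer.camera(name): name is "scene" or "top" or "wrist"; returns (picture, depth): 384x512x3 uint8, blue, green, red; 384x512 float32, m along the optical axis (not along the pixel's ray), 0 where there is no reading.
- viewer.camera_model(name): a dict with "camera_matrix" (3x3 intrinsics, pixels), "R" (3x3) and "t" (3): a world point X has camera coordinates R X + t; the wrist camera has in their place "mount" (4x4, takes a point from camera to tool coordinates, whose origin is the TCP and whose axes are the tool frame's). Camera axes: x right, y down, z forward; pixel columns grow to the right and rows downward; lengths in m; the calibration is good to about 2 mm. A picture is of the moment at which its call begins: read the wrist's pose just before it. camera_model takes no time and is no camera call.
- manip.hand_in(): hands the job in, once; it reports no verdict.
Trained networks look in the newest picture that a camera, given by its name, has taken for a name from the list of things; names that differ only in an ending like _2 or _b are one class to them, and where a whole thing is asked for, a point or a joint stands for the part that bears it (a point fixed in the world has none). Each returns a list of dicts, best first, with "score" (0 to 1); they miss things now and then, are a little off and sometimes report something else, mostly with a low value. They report only what shows in the picture. A call takes as long as a camera call. They do not tell look-alikes from the thing itself.
- viewer.recognise(target, camera): "box" ([left, top, width, height] in pixels, round what is visible of it).
- viewer.regions_of(target, camera): "region" (384x512 bool, what is visible of it) and "box" ([left, top, width, height] in pixels, round what is visible of it).
- viewer.spot_point(target, camera): "position" ([column, row] in pixels: a listed point, or the origin of a listed thing).
The state is a dict: "clock": time; "joint_pos": joint angles; "joint_velocities": joint speeds; "tau": joint torques, N m; "position": TCP position; "ee_rot": TCP orientation; "ft_force": force on the tool from outside, world axes, zero at the start; "torque": the same for the moment, N m; "grip_width": opening from 0.0 (shut) to 1.0 (fully open).
Only numpy, scipy, OpenCV 4.12 (cv2) and the standard library are available. Lean on these libraries where they do the work, as an engineer would, in place of code of your own. Each camera call takes 0.05 s, during which the arm holds its last target.

### The job

Take the white dish by its wooden handle, push it up against the dispenser's black paddle so that it stands under the chute, and hold it there until all three boxed nougat bars have slid into it without any falling on the sideboard. Then draw the dish back until it is about a hand's width (8 cm) clear of the dispenser, let the paddle spring out, and leave the dish standing on the sideboard with the bars in it. Leave the jar, the coaster and the remotes where they are.

Things in the scene. Friction and masses are not known exactly. Their poses are not given: they have to be found in the camera images.
- dish: Loose white open dish, 0.36 to 0.59 kg, 160 (x) x 130 (y) mm outside, 60 high, walls and floor 5 mm. Origin: centre of the underside of the dish proper (handle not counted); z up. A pale wooden handle sticks out level from the middle of its -x wall: 20 wide (y), 24 thick (z from 24 to 48 mm), 65 long (x from -80 to -145 mm). Its +x wall leads, to go under the chute.
- dispenser: Fixed red stand with a steel chute falling at 27 degrees to its own -x (front), 60 mm wide inside, open above. Origin: on the sideboard, mid-width, 30 mm behind (+x of) the chute's lip; z up. Spans x -65 to 145 mm, 82 wide, 235 high. Red foot from x = 50 mm; in front of it below the chute only the paddle. Bring the dish in with its +x along the dispenser's +x, centred (25 mm sideways is free).
- spout (a point): Middle of the chute's lip, on its floor, at x = -30 mm, y = 0 of the dispenser, 115 mm above the sideboard; the chute's underside is 110 mm up, so the 60 mm high dish passes under. Bars slide off towards the dispenser's -x and land within about 110 mm of the lip.
- paddle (a joint): Travel (m) of the black paddle under the lip: a plate 60 mm wide, z 15 to 49 mm, resting face at the dispenser's x = -30 mm. 0 = out, 0.030 = fully in (face at x = 0). Pressed towards the dispenser's +x it lifts the grey gate 1.4 times as far; bars pass from about 0.015 on and are all out within 2 s if it is held in. Spring return, 2 N at first, 4 N fully in.
- bar1: Loose boxed nougat bar (yellow card box with a paper band), 50 (x) x 32 (y) x 22 (z) mm, 45 g; origin at its centre. It starts lowest in the chute, lying along it, behind the shut gate.
- bar2: Loose boxed nougat bar (green card box with a paper band), 50 (x) x 32 (y) x 22 (z) mm, 45 g; origin at its centre. It starts second in the chute, lying along it, behind the shut gate.
- bar3: Loose boxed nougat bar (blue card box with a paper band), 50 (x) x 32 (y) x 22 (z) mm, 45 g; origin at its centre. It starts highest in the chute, lying along it, behind the shut gate.
- stand: Fixed stainless steel stand with three tiers, 120 (x) x 230 (y) x 252 (z) mm; origin at the centre of its foot. Keep clear.
- jar: Loose glass jar with a steel screw lid, 68 mm across, 85 mm high, origin at the centre of its underside. Leave alone.
- coaster: Loose dark hard silicone coaster, 96 mm across, 7 mm high, origin at the centre of its underside. Leave alone.
- tv_remote: Black TV remote, 46 (x) x 180 (y) x 18 mm, on the top tier. Leave alone.
- fan_remote: White fan remote, 42 (x) x 130 (y) x 18 mm, on the middle tier. Leave alone.
- blind_remote: White blind remote, 40 (x) x 120 (y) x 18 mm, on the lowest tier. Leave alone.
Things that resemble listed ones, but are neither listed nor needed, are in the scene too. Several things have the shape of the bar3; the one meant has the colours described above.

How it is judged:
By the outcome, as a careful person would: the job done as asked, in the order asked, and still so for the second after the job is handed in, with the robot touching nothing.
It also fails if it takes over 42 s, if anything falls off the work surface, if the arm or the gripper's body presses on something with over 40 N, if the wrist force passes 120 N, or if a joint passes its speed limit or range.

## Working session

There is one attempt and no reset: what is moved stays moved. The work goes in short steps, Python scripts to look and compute and a tool call to move; the robot and the scene stay as the last step left them, time stands still between calls to the robot, and variables do not carry over. Pictures are saved under pics/ and viewed, and the job is handed in when it is done.

Besides the shell and the picture viewer there is one more tool, called as name([rows], argument=value, ...), one row to a line, values as JSON. send_rows: Moves the arm, as the interface text tells. Its arguments: {"type":"object","properties":{"grip":{"type":"array","items":{"type":"number"}},"offset":{"type":"array","items":{"type":"array","items":{"type":"number"}}},"twist":{"type":"array","items":{"type":"number"}},"newtons":{"type":"number"}},"required":["grip","offset","twist"]}

```bash
mkdir -p pics; cat > h.py <<'E'
import numpy as np, cv2
from workcell import monitor, viewer, manip
from scipy.spatial.transform import Rotation as Ro
def snap(name,fn):
    o=monitor.get_obs(); im,d=viewer.camera(name); cv2.imwrite('pics/'+fn+'.png',im); np.savez('pics/'+fn+'.npz',im=im,d=d,p=o['position'],q=o['ee_rot']); return im,d
def world(name,d,obs=None):
    m=viewer.camera_model(name);K=np.array(m['camera_matrix'])
    v,u=np.mgrid[:d.shape[0],:d.shape[1]]
    c=np.stack([(u-K[0,2])/K[0,0]*d,(v-K[1,2])/K[1,1]*d,d],-1)
    if 'mount' in m:
        M=np.array(m['mount']); t=c@M[:3,:3].T+M[:3,3]
        return t@Ro.from_quat(obs['ee_rot']).as_matrix().T+np.array(obs['position'])
    return (c-np.array(m['t']))@np.array(m['R'])
E
python3 - <<'E'
from h import *
o=monitor.get_obs();print(o, manip.tcp_to_grasp)
snap('scene','s0');snap('top','t0')
for c in('scene','top'):
    for n in('dish','dispenser','paddle','stand'):
        print(c,n,[(r['box'],round(r['score'],2)) for r in viewer.recognise(n,c)][:4])
print(monitor.get_obs()['clock'])
E
```

```text
{'clock': 0.0, 'joint_pos': array([ 1.16340867,  0.33288548, -0.06468725,  1.46092387,  0.02161218,
        1.34989328, -0.08848592]), 'joint_velocities': array([-0.00045001, -0.00031368, -0.00013417,  0.00042126, -0.00047782,
       -0.00033408, -0.00102892]), 'tau': array([ 5.42722937e-04, -6.25466394e+01,  4.93270636e-02, -3.91605949e+01,
        1.61902659e-02,  1.01492781e-02,  6.07853352e-06]), 'position': array([ 0.23444893, -0.5789662 ,  0.23051574]), 'ee_rot': array([-0.69393491, -0.13569852,  0.69418169, -0.13472949]), 'ft_force': array([ 0.469942  , -0.0572757 , -0.04594755]), 'torque': array([-0.01271734, -0.02004146,  0.07264347]), 'grip_width': 1.0023586879862785} 0.0187
scene dish [([140.5, 144.2, 32.2, 18.8], 0.68)]
scene dispenser [([300.3, 181.5, 92.3, 96.0], 0.61)]
scene paddle [([138.7, 140.7, 34.9, 24.7], 0.55)]
scene stand [([97.0, 83.6, 91.7, 100.2], 0.61)]
top dish [([240.0, 215.9, 78.5, 57.0], 0.91)]
top dispenser [([131.6, 194.0, 74.0, 47.9], 0.72)]
top paddle [([196.4, 209.8, 0.9, 11.7], 0.59), ([240.9, 217.1, 77.6, 56.0], 0.55)]
top stand [([360.3, 135.6, 58.9, 85.9], 0.78), ([172.6, 209.9, 20.1, 12.2], 0.32)]
0.5
```

View pics/s0.png

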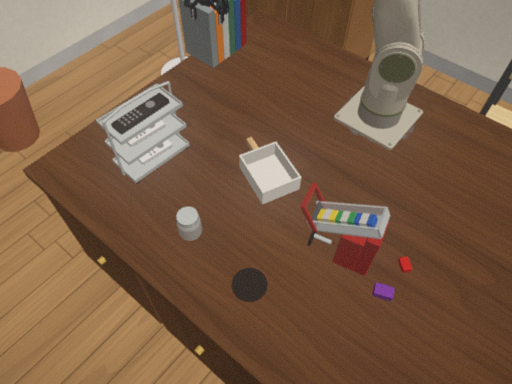

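View pics/t0.png

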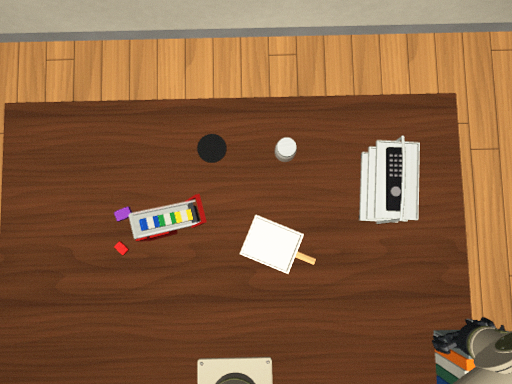

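```bash
python3 - <<'E'
from h import *
for c,f in(('top','t0'),('scene','s0')):
    m=viewer.camera_model(c);print(c,np.round(m['camera_matrix'],1).tolist(),np.round(m['R'],3).tolist(),np.round(m['t'],3))
D=np.load('pics/t0.npz');W=world('top',D['d'])
im=cv2.resize(D['im'][120:312,100:440],None,fx=2.3,fy=2.3,interpolation=cv2.INTER_CUBIC);cv2.imwrite('pics/t0c.png',im)
H=W[...,2]
for lo,hi,n in((.052,.066,'60'),(.02,.05,'h'),(.1,.3,'tall')):
    mk=((H>lo)&(H<hi)).astype(np.uint8)
    k,l,s,c=cv2.connectedComponentsWithStats(mk)
    for i in range(1,k):
        if s[i,4]>25: P=W[l==i]; print(n,s[i],np.round(np.median(P,0),3),np.round(P.min(0),3),np.round(P.max(0),3))
E
```

```text
top [[454.0, 0.0, 251.2], [0.0, 454.0, 191.2], [0.0, 0.0, 1.0]] [[-0.022, -1.0, -0.002], [-0.994, 0.022, -0.105], [0.105, 0.0, -0.994]] [-0.049  0.633  1.405]
scene [[426.5, 0.0, 251.7], [0.0, 426.5, 193.3], [0.0, 0.0, 1.0]] [[-0.644, 0.765, 0.004], [0.625, 0.529, -0.575], [-0.442, -0.367, -0.818]] [ 0.446 -0.275  1.512]
60 [276 142  21  18  65] [ 0.741 -0.165  0.058] [ 0.729 -0.207  0.052] [ 0.783 -0.143  0.065]
60 [240 215  64  59 312] [ 0.46  -0.123  0.059] [ 0.376 -0.219  0.052] [ 0.555 -0.024  0.066]
60 [442 357   6  27  48] [ 0.083 -0.625  0.06 ] [ 0.044 -0.631  0.052] [ 0.118 -0.623  0.066]
60 [224 376  25   6  30] [ 0.072 -0.004  0.057] [ 0.062 -0.041  0.052] [0.075 0.031 0.065]
h [275 148  20  14  39] [ 0.735 -0.16   0.037] [ 0.728 -0.202  0.02 ] [ 0.768 -0.141  0.05 ]
h [114 207  17  14 118] [0.572 0.349 0.024] [0.55  0.323 0.02 ] [0.591 0.375 0.029]
h [194 206   6  16  33] [0.567 0.111 0.046] [0.541 0.103 0.021] [0.588 0.117 0.049]
h [295 252  21  13 100] [ 0.42  -0.227  0.047] [ 0.4   -0.256  0.039] [ 0.438 -0.194  0.05 ]
h [437 331  17   4  37] [ 0.185 -0.642  0.032] [ 0.181 -0.677  0.02 ] [ 0.186 -0.624  0.05 ]
h [437 351   8  33 129] [ 0.08  -0.625  0.034] [ 0.032 -0.631  0.02 ] [ 0.128 -0.622  0.05 ]
h [216 373  39  11 110] [ 0.068 -0.008  0.035] [ 0.045 -0.059  0.02 ] [0.076 0.058 0.049]
tall [ 366  136   54   87 3855] [ 0.636 -0.464  0.19 ] [ 0.521 -0.541  0.1  ] [ 0.754 -0.405  0.259]
tall [ 129  194   78   47 1997] [0.543 0.185 0.176] [0.485 0.064 0.101] [0.609 0.278 0.235]
tall [465 317  21   9  76] [ 0.261 -0.624  0.291] [ 0.248 -0.643  0.241] [ 0.273 -0.613  0.299]
tall [432 333  13  16  77] [ 0.221 -0.526  0.291] [ 0.201 -0.536  0.247] [ 0.23  -0.506  0.299]
tall [448 348  27  36 606] [ 0.129 -0.625  0.164] [ 0.057 -0.644  0.1  ] [ 0.17  -0.621  0.233]
```

View pics/t0c.png

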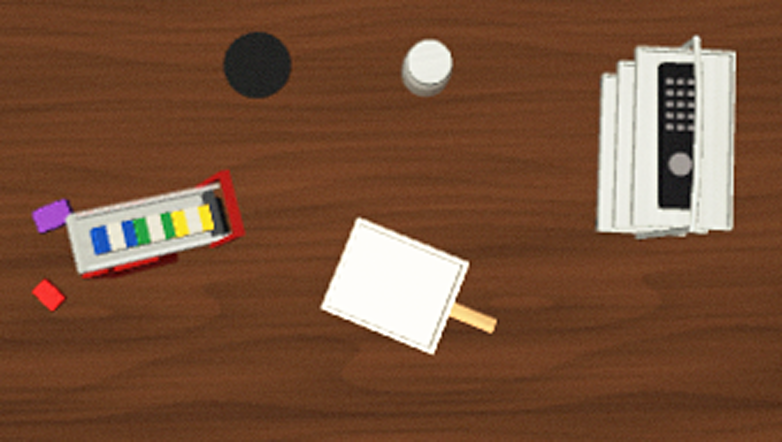

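```bash
python3 - <<'E'
from h import *
S=np.load('pics/s0.npz')
cv2.imwrite('pics/s0c.png',cv2.resize(S['im'][120:310,220:430],None,fx=3,fy=3,interpolation=cv2.INTER_CUBIC))
T=np.load('pics/t0.npz');W=world('top',T['d']);W2=world('scene',S['d'])
H=W[...,2]
def sel(W,box,lo,hi):
    x0,y0,w,h=box;s=W[y0:y0+h,x0:x0+w].reshape(-1,3);return s[(s[:,2]>lo)&(s[:,2]<hi)]
P=sel(W,(235,210,90,70),.003,.07); P=P
r=P[P[:,2]>.054]; print('rim',cv2.minAreaRect(r[:,:2].astype(np.float32)))
f=sel(W,(235,210,64,59),.003,.009); print('floor',len(f),cv2.minAreaRect(f[:,:2].astype(np.float32)))
h=sel(W,(297,250,25,18),.042,.052);print('handle',cv2.minAreaRect(h[:,:2].astype(np.float32)),h[:,2].max())
Q=sel(W2,(240,140,65,65),.055,.065);print('rim scene',len(Q),cv2.minAreaRect(Q[:,:2].astype(np.float32)))
# scene handle
Q=sel(W2,(245,135,14,20),.042,.052);print('handle scene',len(Q),cv2.minAreaRect(Q[:,:2].astype(np.float32)) if len(Q)>2 else'')
# dispenser
g=sel(W,(120,185,95,70),.09,.26);print('disp top',cv2.minAreaRect(g[:,:2].astype(np.float32)))
g=sel(W2,(295,180,100,95),.015,.26);print('disp scene',cv2.minAreaRect(g[:,:2].astype(np.float32)))
for lo in np.arange(0.01,.25,.02):
    g=sel(W,(120,185,95,70),lo,lo+.02)
    if len(g)>3: print(round(lo,2),len(g),np.round(g[:,:2].min(0),3),np.round(g[:,:2].max(0),3),cv2.minAreaRect(g[:,:2].astype(np.float32)))
E
```

```text
rim ((0.4647204279899597, -0.12219850718975067), (0.16013947129249573, 0.13017693161964417), 66.4546890258789)
floor 1314 ((0.48096394538879395, -0.10862650722265244), (0.2024049311876297, 0.1844521164894104), 88.76323699951172)
handle ((0.41957253217697144, -0.22616910934448242), (0.06285788863897324, 0.019664553925395012), 66.19564056396484) 0.05198477726637068
rim scene 334 ((0.46645641326904297, -0.12289991229772568), (0.1645292490720749, 0.13316597044467926), 66.87796783447266)
handle scene 98 ((0.4270816147327423, -0.22309869527816772), (0.07505451142787933, 0.032705459743738174), 45.86787033081055)
disp top ((0.546286404132843, 0.17372465133666992), (0.08204518258571625, 0.20914141833782196), 13.405536651611328)
disp scene ((0.5389314293861389, 0.12138693034648895), (0.33039578795433044, 0.1548173576593399), 80.99713897705078)
0.01 204 [0.443 0.06 ] [0.641 0.357] ((0.5637180805206299, 0.2149764895439148), (0.13647034764289856, 0.3438582420349121), 20.028026580810547)
0.03 44 [0.485 0.103] [0.588 0.254] ((0.5190508365631104, 0.1708710640668869), (0.04510856792330742, 0.17321321
[... 770 characters left out ...]
089] [0.601 0.267] ((0.5434168577194214, 0.18506503105163574), (0.08138953894376755, 0.1858472377061844), 13.481903076171875)
0.17 454 [0.485 0.072] [0.604 0.266] ((0.5459596514701843, 0.17755398154258728), (0.08192421495914459, 0.19867902994155884), 13.041135787963867)
0.19 503 [0.491 0.064] [0.609 0.278] ((0.5437148213386536, 0.1722545623779297), (0.08155927062034607, 0.20727704465389252), 15.196228981018066)
0.21 164 [0.491 0.069] [0.606 0.272] ((0.5443995594978333, 0.17167973518371582), (0.07755834609270096, 0.1972235143184662), 14.83414077758789)
0.23 14 [0.493 0.248] [0.556 0.262] ((0.5244265198707581, 0.25580817461013794), (0.06391346454620361, 0.00474107451736927), 15.67082405090332)
```

View pics/s0c.png

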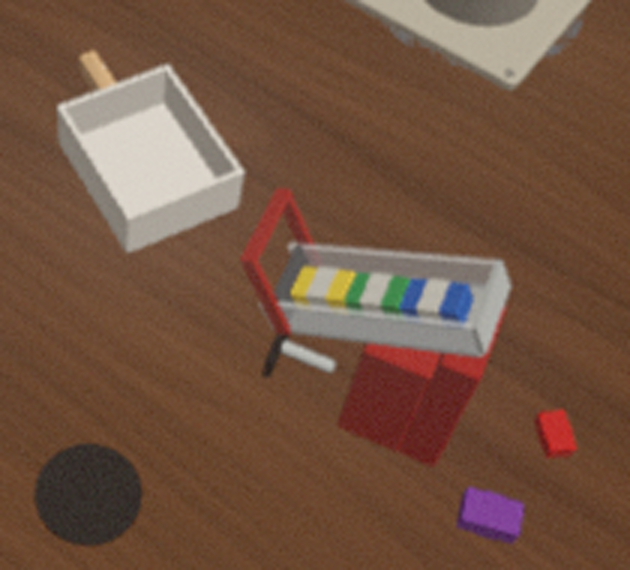

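```bash
cat >> h.py <<'E'
DY=np.radians(66.4); DC=np.array([.4650,-.1224])
SY=np.radians(103.4); SO=np.array([.5556,.1348])
u=lambda a:np.array([np.cos(a),np.sin(a)])
def tool():
    o=monitor.get_obs();R=Ro.from_quat(o['ee_rot']).as_matrix();return o,R,np.array(o['position'])
def go(target,yaw=None,R=None,p=None):
    """yaw: wanted world heading of jaw normal (dish x axis)=direction perpendicular to tool y"""
    if R is None: o,R,p=tool()
    off=R.T@(np.array(target)-p)*1000
    tw=None
    if yaw is not None:
        n=u(yaw+np.pi/2); y=R[:2,1]
        a=np.arctan2(n[1],n[0])-np.arctan2(y[1],y[0]); a=(a+np.pi/2)%np.pi-np.pi/2
        tw=-np.degrees(a) # tool x down
    return np.round(off,1),tw
E
python3 - <<'E'
from h import *
o,R,p=tool();print(np.round(R,4),p)
g=DC-0.116*u(DY);print('g',g)
print(go([*g,.12],DY),go([*g,.017],DY))
E
```

```text
[[ 1.000e-04  3.753e-01 -9.269e-01]
 [-1.000e-04 -9.269e-01 -3.753e-01]
 [-1.000e+00  1.000e-04 -0.000e+00]] [ 0.23463909 -0.57929646  0.23132729]
g [ 0.41855951 -0.22869808]
(array([ 111.3, -255.9, -302.1]), np.float64(-44.35522824762756)) (array([ 214.3, -256. , -302.1]), np.float64(-44.35522824762756))
```

send_rows([
  [5, -20, -25],
  [15, -50, -60],
  [25, -80, -95],
  [35, -112, -130],
  [45, -140, -165],
], grip=[0, 0, 0, 0, 0], twist=[-4, -9, -14, -19, -24])

```text
clock: 0.92
position: [0.3251, -0.4048, 0.1909]
ee_rot: [-0.65, -0.278, 0.65, -0.278]
ft_force: [0.5, -0.4, 0.7]
grip_width: 0.996
```

```bash
python3 - <<'E'
from h import *
o,R,p=tool();g=DC-0.116*u(DY);print(p,o['clock'],go([*g,.12],DY))
E
```

```text
[ 0.32513714 -0.40480293  0.19086462] 0.9167 (array([  70.8,  -54.3, -191.9]), np.float64(-20.12691308787079))
```

send_rows([
  [14, -10, -37],
  [28, -20, -74],
  [42, -31, -111],
  [56, -41, -148],
  [66, -49, -173],
], grip=[0, 0, 0, 0, 0], twist=[-5, -10, -15, -20, -20.3])

```text
clock: 1.33
position: [0.4109, -0.2445, 0.1243]
ee_rot: [0.59, 0.389, -0.59, 0.389]
ft_force: [1.1, 0.1, -0.2]
grip_width: 0.999
```

send_rows([
  [0, 0, 0],
  [0, 0, 0],
  [0, 0, 0],
  [0, 0, 0],
  [0, 0, 0],
], grip=[0, 0, 0, 0, 0], twist=[0, 0, 0, 0, 0])

```text
clock: 1.75
position: [0.4092, -0.2494, 0.1255]
ee_rot: [0.592, 0.386, -0.592, 0.387]
ft_force: [0.5, -1.0, 0.2]
grip_width: 1.002
```

```bash
python3 - <<'E'
from h import *
o,R,p=tool();g=DC-0.116*u(DY);print(p,o['clock'],go([*g,.017],DY))
im,d=snap('wrist','w1');W=world('wrist',d,o)
mk=(W[...,2]>.043)&(W[...,2]<.053)&(np.abs(W[...,0]-g[0])<.06)&(np.abs(W[...,1]-g[1])<.06)
P=W[mk];print(len(P),cv2.minAreaRect(P[:,:2].astype(np.float32)) if len(P)>3 else '')
h=W[(W[...,2]>.055)&(W[...,2]<.066)];print(len(h),h.min(0),h.max(0))
E
```

```text
[ 0.40923538 -0.24936823  0.12546585] 1.75 (array([ 1.085e+02,  1.000e-01, -2.270e+01]), np.float64(-0.1920674225553082))
1790 ((0.4379061758518219, -0.23074781894683838), (0.07052069902420044, 0.056424330919981), 65.56764221191406)
3530 [ 0.37397338 -0.22121656  0.05500388] [ 0.52559426 -0.0925101   0.06403459]
```

View pics/w1.png

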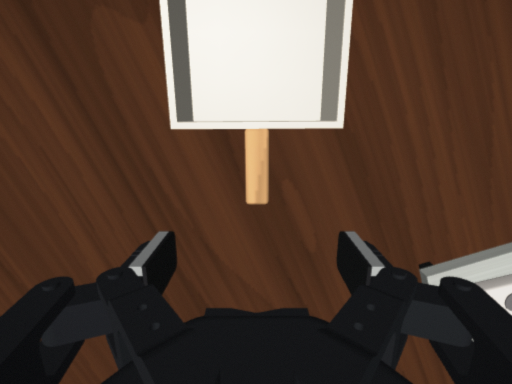

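The only dish-like thing is the white dish (top view 272,245; wrist view, handle at 257,165). The close view shows it centred between the fingers at about column 257. The purple box (122,213), red box (121,248) and jar are not candidates.

send_rows([
  [20, 0, -20],
  [55, 0, -23],
  [85, 0, -23],
  [108, 0, -23],
  [108, 0, -23],
], grip=[0, 0, 0, 0, 0], twist=[0, 0, 0, 0, 0])

```text
clock: 2.22
position: [0.4159, -0.2261, 0.0133]
ee_rot: [-0.591, -0.389, 0.593, -0.385]
ft_force: [-1.2, 1.1, -0.3]
grip_width: 1.0
```

send_rows([
  [0, 0, 0],
  [0, 0, 0],
  [0, 0, 0],
  [0, 0, 0],
  [0, 0, 0],
], grip=[0, 120, 255, 255, 255], twist=[0, 0, 0, 0, 0], newtons=60)

```text
clock: 2.63
position: [0.4195, -0.2275, 0.0182]
ee_rot: [0.592, 0.386, -0.592, 0.388]
ft_force: [-0.3, 0.7, 0.2]
grip_width: 0.456
```

send_rows([
  [0, 0, 0],
  [0, 0, 0],
  [0, 0, 0],
  [0, 0, 0],
  [0, 0, 0],
], grip=[255, 255, 255, 255, 255], twist=[0, 0, 0, 0, 0])

```text
clock: 3.05
position: [0.4191, -0.2272, 0.0178]
ee_rot: [0.592, 0.387, -0.592, 0.387]
ft_force: [-1.9, 0.2, 6.7]
grip_width: 0.227
```

```bash
python3 - <<'E'
from h import *
o,R,p=tool();print(p,o['clock'],o['grip_width'],o['ft_force'])
im,d=snap('top','t2');W=world('top',d)
r=W[(W[...,2]>.052)&(W[...,2]<.067)&(W[...,0]>.37)&(W[...,0]<.57)&(W[...,1]<-.01)&(W[...,1]>-.19)]
print(cv2.minAreaRect(r[:,:2].astype(np.float32)))
cv2.imwrite('pics/t2c.png',cv2.resize(im[120:312,100:440],None,fx=2.3,fy=2.3))
for x in(-.16,-.11,-.08):
    t=SO+(x-.08-.116)*u(SY); print(x,t,go([*t,p[2]],SY))
E
```

```text
[ 0.41914844 -0.22723545  0.01776744] 3.05 0.2266263389747347 [-1.90673357  0.2417035   6.72657461]
((0.4648786187171936, -0.12209082394838333), (0.15980352461338043, 0.12995022535324097), 66.45115661621094)
-0.16 [ 0.63810225 -0.21150821] (array([ 1.000e-01,  1.942e+02, -1.022e+02]), np.float64(-37.04962465229617))
-0.11 [ 0.62651486 -0.16286942] (array([ 1.000e-01,  1.641e+02, -1.421e+02]), np.float64(-37.04962465229617))
-0.08 [ 0.61956242 -0.13368614] (array([ 1.000e-01,  1.460e+02, -1.661e+02]), np.float64(-37.04962465229617))
```

View pics/t2c.png

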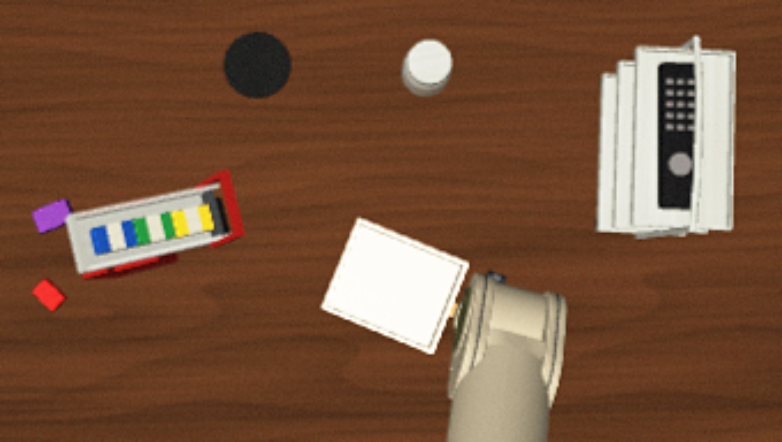

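send_rows([
  [-1, 20, -20],
  [-1, 40, -40],
  [-1, 60, -60],
  [-1, 80, -80],
  [-1, 80, -80],
], grip=[255, 255, 255, 255, 255], twist=[-5, -10, -15, -19, -19], newtons=80)

```text
clock: 3.52
position: [0.5289, -0.1823, 0.0185]
ee_rot: [0.519, 0.481, -0.516, 0.482]
ft_force: [0.6, 1.4, -3.5]
grip_width: 0.22
```

```bash
python3 - <<'E'
from h import *
o,R,p=tool();print(p,o['clock'],o['grip_width'],o['ft_force'])
for x in(-.11,-.09):
    t=SO+(x-.08-.116)*u(SY); print(x,t,go([*t,p[2]],SY))
E
```

```text
[ 0.52886486 -0.1822637   0.01847671] 3.5167 0.2204375566811886 [ 0.58456001  1.43929542 -3.53603434]
-0.11 [ 0.62651486 -0.16286942] (array([  0.4,  96. , -26.4]), np.float64(-17.558635495985644))
-0.09 [ 0.6218799 -0.1434139] (array([  0.4,  90. , -45.5]), np.float64(-17.558635495985644))
```

send_rows([
  [0, 25, -12],
  [0, 55, -25],
  [0, 90, -45],
  [0, 90, -45],
  [0, 90, -45],
], grip=[255, 255, 255, 255, 255], twist=[-6, -12, -17.5, -17.5, -17.5])

```text
clock: 3.93
position: [0.6195, -0.1456, 0.018]
ee_rot: [0.441, 0.554, -0.439, 0.553]
ft_force: [1.0, 2.5, 2.7]
grip_width: 0.221
```

```bash
python3 - <<'E'
from h import *
o,R,p=tool();print(p,o['clock'],o['grip_width'],o['ft_force'])
im,d=snap('top','t3');W=world('top',d)
cv2.imwrite('pics/t3c.png',cv2.resize(im[120:312,100:440],None,fx=2.3,fy=2.3))
im2,d2=snap('scene','s3')
cv2.imwrite('pics/s3c.png',cv2.resize(im2[110:310,190:430],None,fx=3,fy=3,interpolation=cv2.INTER_CUBIC))
r=W[(W[...,2]>.052)&(W[...,2]<.067)&(W[...,0]>.48)&(W[...,0]<.7)&(W[...,1]<.075)&(W[...,1]>-.12)]
print(len(r),cv2.minAreaRect(r[:,:2].astype(np.float32)))
for x in(-.03,0,.003):
    t=SO+(x-.08-.116)*u(SY); print(x,t,go([*t,p[2]],SY))
E
```

```text
[ 0.61949289 -0.14556623  0.01795187] 3.9333 0.22081791440778575 [1.04409854 2.47191723 2.69540266]
261 ((0.5936439037322998, -0.033660903573036194), (0.13012643158435822, 0.1597903072834015), 12.8465576171875)
-0.03 [ 0.60797503 -0.08504735] (array([  0. ,   4.7, -63.4]), np.float64(-0.5758307881426097))
0 [ 0.60102259 -0.05586407] (array([  0. ,   4.4, -93.4]), np.float64(-0.5758307881426097))
0.003 [ 0.60032735 -0.05294574] (array([  0. ,   4.4, -96.4]), np.float64(-0.5758307881426097))
```

View pics/t3c.png

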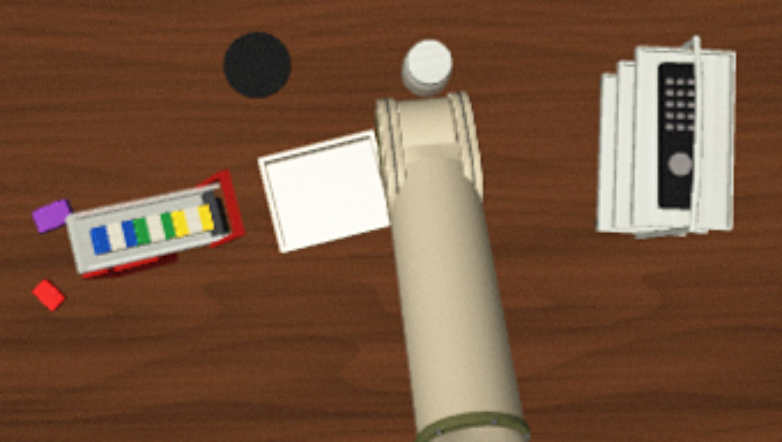

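View pics/s3c.png

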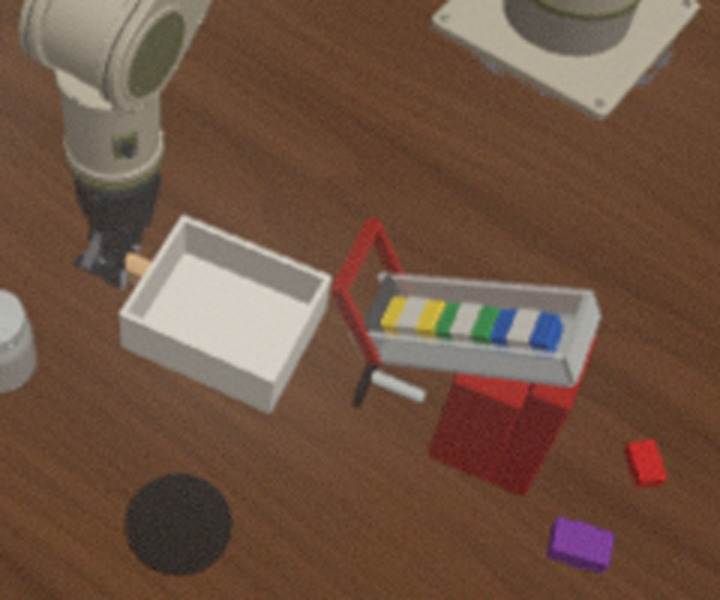

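The dish is lined up with the chute: top-view crop shows it at (322,190) square to the chute mouth at (228,210), about 2 mm off sideways. I'll push it in now.

send_rows([
  [0, 1, -15],
  [0, 3, -35],
  [0, 4, -52],
  [0, 4, -60],
  [0, 4, -60],
], grip=[255, 255, 255, 255, 255], twist=[-0.6, -0.6, -0.6, -0.6, -0.6])

```text
clock: 4.45
position: [0.607, -0.0872, 0.018]
ee_rot: [0.437, 0.556, -0.438, 0.555]
ft_force: [-0.0, 0.6, -2.9]
grip_width: 0.222
```

```bash
python3 - <<'E'
from h import *
o,R,p=tool();print(p,o['clock'],o['grip_width'],o['ft_force'])
for x in(0,):
    t=SO+(x-.08-.116)*u(SY); print(x,t,go([*t,p[2]],SY))
E
```

```text
[ 0.60696022 -0.08723975  0.01802207] 4.45 0.22179618139937204 [-0.04154294  0.60078159 -2.87245512]
0 [ 0.60102259 -0.05586407] (array([  0. ,   1.6, -31.9]), np.float64(0.1576172034132473))
```

send_rows([
  [0, 1, -10],
  [0, 1, -20],
  [0, 1, -28],
  [0, 1, -31],
  [0, 1, -31],
], grip=[255, 255, 255, 255, 255], twist=[0, 0, 0, 0, 0])

```text
clock: 4.87
position: [0.6017, -0.0581, 0.018]
ee_rot: [0.438, 0.555, -0.438, 0.555]
ft_force: [0.9, -2.8, -1.5]
grip_width: 0.222
```

```bash
python3 - <<'E'
from h import *
o,R,p=tool();print(p,o['clock'],o['grip_width'],o['ft_force'])
im2,d2=snap('scene','s4')
cv2.imwrite('pics/s4c.png',cv2.resize(im2[110:310,190:430],None,fx=3,fy=3,interpolation=cv2.INTER_CUBIC))
t=SO+(-.08-.116)*u(SY); print(go([*t,p[2]],SY))
E
```

```text
[ 0.60166334 -0.0580656   0.01801596] 4.8667 0.2215492147427346 [ 0.91736845 -2.84056284 -1.49378096]
(array([-0. , -0.1, -2.7]), np.float64(0.06333005640483015))
```

View pics/s4c.png

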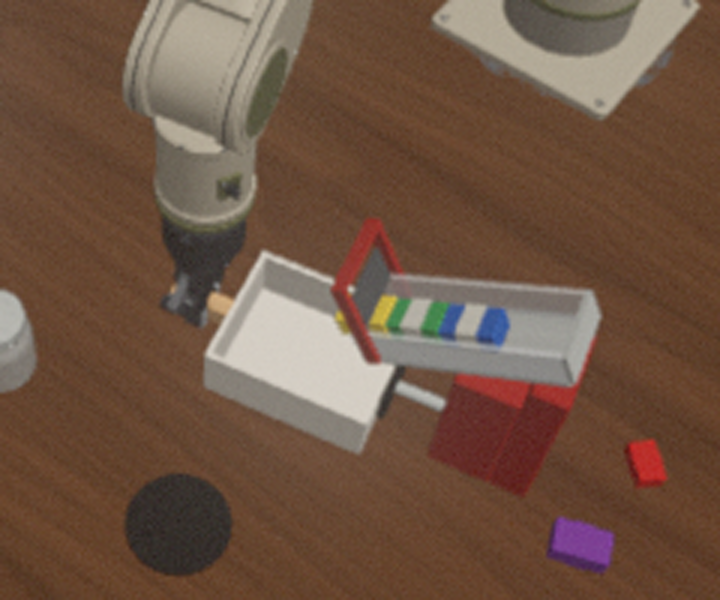

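The gate is up and the yellow bar is coming out at about (350,320) in the crop. Holding for 2.5 s.

send_rows([
  [0, 0, 0],
  [0, 0, 0],
  [0, 0, 0],
  [0, 0, 0],
  [0, 0, 0],
], grip=[255, 255, 255, 255, 255], twist=[0, 0, 0, 0, 0])

```text
clock: 5.33
position: [0.6018, -0.0589, 0.018]
ee_rot: [0.438, 0.555, -0.438, 0.555]
ft_force: [-0.1, -4.6, -2.8]
grip_width: 0.219
```

send_rows([
  [0, 0, 0],
  [0, 0, 0],
  [0, 0, 0],
  [0, 0, 0],
  [0, 0, 0],
], grip=[255, 255, 255, 255, 255], twist=[0, 0, 0, 0, 0])

```text
clock: 5.75
position: [0.6019, -0.0589, 0.018]
ee_rot: [0.438, 0.555, -0.438, 0.555]
ft_force: [0.3, -6.3, -1.2]
grip_width: 0.221
```

send_rows([
  [0, 0, 0],
  [0, 0, 0],
  [0, 0, 0],
  [0, 0, 0],
  [0, 0, 0],
], grip=[255, 255, 255, 255, 255], twist=[0, 0, 0, 0, 0])

```text
clock: 6.17
position: [0.6019, -0.0589, 0.018]
ee_rot: [0.438, 0.555, -0.438, 0.555]
ft_force: [-0.2, -4.6, -2.2]
grip_width: 0.216
```

send_rows([
  [0, 0, 0],
  [0, 0, 0],
  [0, 0, 0],
  [0, 0, 0],
  [0, 0, 0],
], grip=[255, 255, 255, 255, 255], twist=[0, 0, 0, 0, 0])

```text
clock: 6.58
position: [0.6019, -0.0589, 0.018]
ee_rot: [0.438, 0.555, -0.438, 0.555]
ft_force: [0.0, -4.9, -2.3]
grip_width: 0.222
```

send_rows([
  [0, 0, 0],
  [0, 0, 0],
  [0, 0, 0],
  [0, 0, 0],
  [0, 0, 0],
], grip=[255, 255, 255, 255, 255], twist=[0, 0, 0, 0, 0])

```text
clock: 7.0
position: [0.6018, -0.0589, 0.018]
ee_rot: [0.438, 0.555, -0.438, 0.555]
ft_force: [0.4, -4.8, -1.9]
grip_width: 0.219
```

send_rows([
  [0, 0, 0],
  [0, 0, 0],
  [0, 0, 0],
  [0, 0, 0],
  [0, 0, 0],
], grip=[255, 255, 255, 255, 255], twist=[0, 0, 0, 0, 0])

```text
clock: 7.42
position: [0.6019, -0.0589, 0.018]
ee_rot: [0.438, 0.555, -0.438, 0.555]
ft_force: [-0.2, -5.5, -2.8]
grip_width: 0.218
```

```bash
python3 - <<'E'
from h import *
o,R,p=tool();print(p,o['clock'],o['grip_width'],o['ft_force'])
im2,d2=snap('scene','s5');im,d=snap('top','t5')
a=cv2.resize(im2[150:290,230:400],None,fx=3,fy=3,interpolation=cv2.INTER_CUBIC);b=cv2.resize(im[160:300,110:280],None,fx=3,fy=3,interpolation=cv2.INTER_CUBIC)
cv2.imwrite('pics/s5c.png',cv2.resize(np.hstack([a,b]),None,fx=.78,fy=.78))
E
```

```text
[ 0.60187753 -0.05891407  0.01803993] 7.4167 0.21834020293486336 [-0.19724871 -5.53015174 -2.78123615]
```

View pics/s5c.png

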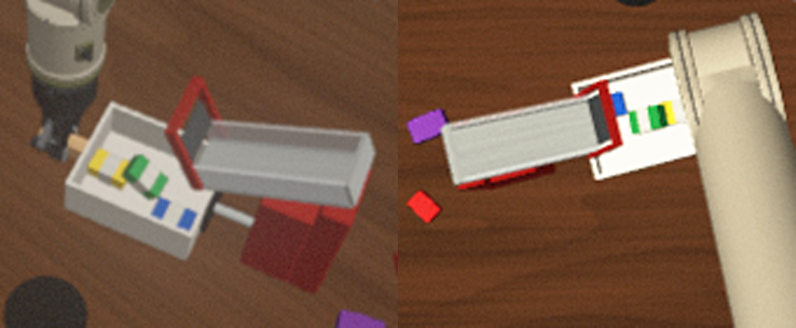

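All three bars are in the dish and the chute is empty (scene crop: yellow 108,165; green 145,175; blue 173,213). I'll check how close the jar is before drawing back.

```bash
python3 - <<'E'
from h import *
T=np.load('pics/t0.npz');W=world('top',T['d'])
r=W[(W[...,2]>.075)&(W[...,2]<.095)&(W[...,0]>.68)&(W[...,0]<.85)&(W[...,1]<-.1)&(W[...,1]>-.25)]
print('jar',cv2.minEnclosingCircle(r[:,:2].astype(np.float32)))
t=SO+(-.140-.08-.116)*u(SY);o,R,p=tool(); print(t,go([*t,p[2]],SY))
E
```

```text
jar ((0.7629271149635315, -0.174879252910614), 0.03029787726700306)
[ 0.6334673 -0.1920527] (array([ 1.000e-01, -2.000e-01,  1.368e+02]), np.float64(0.025233299883334535))
```

send_rows([
  [0, 0, 6],
  [0, 0, 18],
  [0, 0, 34],
  [0, 0, 50],
  [0, 0, 60],
], grip=[255, 255, 255, 255, 255], twist=[0, 0, 0, 0, 0])

```text
clock: 7.93
position: [0.6162, -0.1188, 0.018]
ee_rot: [0.439, 0.555, -0.438, 0.555]
ft_force: [-0.3, 1.1, -1.3]
grip_width: 0.219
```

send_rows([
  [0, 0, 14],
  [0, 0, 30],
  [0, 0, 46],
  [0, 0, 58],
  [0, 0, 64],
], grip=[255, 255, 255, 255, 255], twist=[0, 0, 0, 0, 0])

```text
clock: 8.35
position: [0.631, -0.1821, 0.018]
ee_rot: [0.439, 0.554, -0.439, 0.555]
ft_force: [-0.5, 1.1, -1.6]
grip_width: 0.224
```

send_rows([
  [0, 0, 0],
  [0, 0, 0],
  [0, 0, 0],
  [0, 0, 0],
  [0, 0, 0],
], grip=[255, 255, 255, 255, 255], twist=[0, 0, 0, 0, 0])

```text
clock: 8.77
position: [0.6307, -0.1782, 0.0181]
ee_rot: [0.438, 0.555, -0.438, 0.555]
ft_force: [0.1, -0.9, -3.9]
grip_width: 0.219
```

```bash
python3 - <<'E'
from h import *
t=SO+(-.140-.08-.116)*u(SY);o,R,p=tool(); print(t,go([*t,p[2]],SY),o['ft_force'])
im2,d2=snap('scene','s6');im,d=snap('top','t6')
a=cv2.resize(im2[130:270,210:380],None,fx=3,fy=3,interpolation=cv2.INTER_CUBIC);b=cv2.resize(im[130:270,120:290],None,fx=3,fy=3,interpolation=cv2.INTER_CUBIC)
cv2.imwrite('pics/s6c.png',cv2.resize(np.hstack([a,b]),None,fx=.78,fy=.78))
W=world('top',d)
r=W[(W[...,2]>.052)&(W[...,2]<.067)&(W[...,0]>.48)&(W[...,0]<.71)&(W[...,1]<.06)&(W[...,1]>-.16)]
c,s,a=cv2.minAreaRect(r[:,:2].astype(np.float32));print(c,s,a,(np.array(c)-SO)@u(SY)+.08)
E
```

```text
[ 0.6334673 -0.1920527] (array([-0. , -0.6, 14.1]), np.float64(0.10894723426551321)) [ 0.1043365 -0.9104729 -3.863215 ]
(0.6040181517601013, -0.06679781526327133) (0.13067054748535156, 0.16005630791187286) 13.534384727478027 -0.12733029694928988
```

View pics/s6c.png

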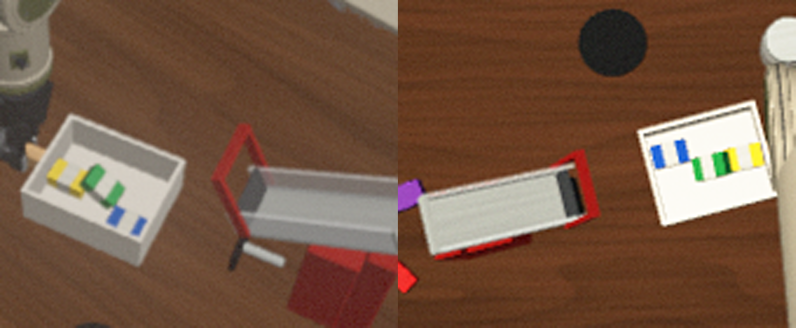

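send_rows([
  [0, 0, 5],
  [0, 0, 10],
  [0, 0, 14],
  [0, 0, 14],
  [0, 0, 14],
], grip=[255, 255, 255, 255, 255], twist=[0, 0, 0, 0, 0])

```text
clock: 9.28
position: [0.634, -0.1938, 0.0181]
ee_rot: [0.438, 0.555, -0.439, 0.555]
ft_force: [0.3, -0.9, -2.6]
grip_width: 0.22
```

send_rows([
  [0, 0, 0],
  [0, 0, 0],
  [0, 0, 0],
  [0, 0, 0],
  [0, 0, 0],
], grip=[255, 200, 160, 130, 130], twist=[0, 0, 0, 0, 0])

```text
clock: 9.7
position: [0.6343, -0.1923, 0.0184]
ee_rot: [0.438, 0.555, -0.438, 0.555]
ft_force: [0.8, -0.6, 0.1]
grip_width: 0.49
```

send_rows([
  [0, 0, 0],
  [0, 0, 0],
  [0, 0, 0],
  [0, 0, 0],
  [0, 0, 0],
], grip=[120, 120, 120, 120, 120], twist=[0, 0, 0, 0, 0])

```text
clock: 10.12
position: [0.634, -0.1926, 0.0181]
ee_rot: [0.438, 0.555, -0.438, 0.555]
ft_force: [-0.1, 0.5, 0.1]
grip_width: 0.527
```

Released. Next, lift straight up.

send_rows([
  [-15, 0, 0],
  [-45, 0, 0],
  [-80, 0, 0],
  [-115, 0, 0],
  [-130, 0, 0],
], grip=[120, 120, 120, 120, 120], twist=[0, 0, 0, 0, 0])

```text
clock: 10.53
position: [0.6359, -0.1927, 0.1547]
ee_rot: [0.439, 0.553, -0.437, 0.557]
ft_force: [1.7, -0.0, 1.6]
grip_width: 0.529
```

send_rows([
  [0, 0, 0],
  [0, 0, 0],
  [0, 0, 0],
  [0, 0, 0],
  [0, 0, 0],
], grip=[120, 120, 120, 120, 120], twist=[0, 0, 0, 0, 0])

```text
clock: 10.95
position: [0.6333, -0.1925, 0.1469]
ee_rot: [0.438, 0.556, -0.438, 0.554]
ft_force: [1.2, -0.1, -0.9]
grip_width: 0.531
```

```bash
python3 - <<'E'
from h import *
o,R,p=tool(); print(p,o['ft_force'],o['clock'])
im2,d2=snap('scene','s7');im,d=snap('top','t7')
cv2.imwrite('pics/s7c.png',np.hstack([cv2.resize(im2,(400,300)),cv2.resize(im[100:310,100:380],(400,300))]))
W=world('top',d)
r=W[(W[...,2]>.052)&(W[...,2]<.067)&(W[...,0]>.48)&(W[...,0]<.71)&(W[...,1]<.06)&(W[...,1]>-.17)]
c,s,a=cv2.minAreaRect(r[:,:2].astype(np.float32));print(c,s,a,(np.array(c)-SO)@u(SY)+.08)
q=W[(W[...,2]>.02)&(W[...,2]<.05)&(W[...,0]>.53)&(W[...,0]<.6)&(W[...,1]<.15)&(W[...,1]>.05)];print('paddle',len(q),np.median((q[:,:2]-SO)@u(SY)))
E
```

```text
[ 0.63333207 -0.19254522  0.14688429] [ 1.23298175 -0.05667663 -0.90721751] 10.95
(0.6083673238754272, -0.08586869388818741) (0.13034814596176147, 0.1693934053182602) 13.667558670043945 -0.1468898991715295
paddle 28 -0.027319633035817303
```

View pics/s7c.png

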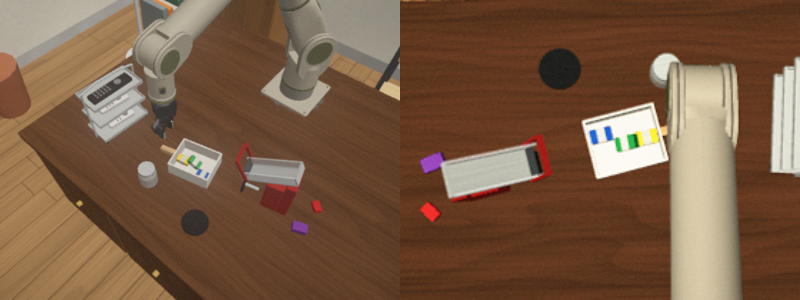

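```bash
python3 -c "
from h import *
print(manip.hand_in())"
```

```text
the job is handed in; nothing more can be done
None
```

I finished the job and handed it in at about 11 s. I gripped the dish by its handle, lined it up with the chute and pushed the paddle almost fully in. After about 2.5 s of holding, all three bars had slid into the dish. I then drew it back, let go and lifted the gripper clear.

**Last checks:**
- **Bars:** the yellow, green and blue bars all lie in the dish, the chute is empty and nothing is on the sideboard.
- **Paddle:** it has sprung back out. Its measured position was about -27 mm, against a nominal -30 mm; this reading covers the whole part, so I expect it to differ a little.
- **Gap:** the dish's front wall is about 75–80 mm from the dispenser's foremost edge and about 110 mm from the paddle face. The last outline measurement came out 9 mm too long, probably because it took in part of the handle, so the gap is only good to about 5 mm.
- **Other objects:** the jar, coaster and remotes look unmoved in the pictures. The wrist force stayed under 10 N in every reading, and the gripper ended about 13 cm above where it let go of the handle, touching nothing.

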